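# Strip the stacked wheels off a tube bender and store them

### The job

The bending job is finished: strip the tube bender from the top down, one piece at a time. Draw the brass-headed king pin and stand it fully down in its dark wooden holder, then seat each bending wheel on its own storage stand (painted ring of the same colour), hub up and fully down over the post. Do not knock the mug.

Things in the scene. Friction and masses are not known exactly. Their poses are not given: they have to be found in the camera images.
- bender: hand tube bender, fixed, its parts fixed too: grey plate 130 x 150 x 10 mm with a steel shoulder ring 42 mm across (top 22 mm above the bench, 22 mm hole) in the middle, on which the stack of wheels stands; a black-handled arm with a roller (up to 50 mm high, 69 mm from the middle) runs out flat, 206 mm long, and a stop block 42 mm high stands on the plate beyond the large wheel. Origin: centre of the plate's underside on the bench; z up along the stack.
- king_pin: king pin that ties the stack together: steel shank 16 mm in diameter and 120 mm long, its last 16 mm tapering to a 5 mm tip, under a knurled brass head 30 mm across and 18 mm high (pin 138 mm in all, about 260 g). Origin: the tip, z up along the shank; the head's underside is 120 mm above the origin. At the start it hangs by its head in the bores of the three wheels, head underside 136 mm and tip 16 mm above the bench; loose, no thread: lifts straight out.
- small_former: bending wheel 'small': aluminium grooved wheel 60 mm across and 16 mm thick with a plain round hub, 36 mm across and 22 mm high, standing on its top face (38 mm high in all) and a red painted ring on the top face near the rim. 22 mm bore right through. Origin: centre of its underside; z up along the bore. At the start the uppermost wheel, on the medium wheel's hub, underside 98 mm above the bench. About 140 g; loose once the king pin is out: only stacked on what is below it.
- medium_former: bending wheel 'medium': aluminium grooved wheel 84 mm across and 16 mm thick with a plain round hub, 36 mm across and 22 mm high, standing on its top face (38 mm high in all) and a green painted ring on the top face near the rim. 22 mm bore right through. Origin: centre of its underside; z up along the bore. At the start it sits on the large wheel's hub, underside 60 mm above the bench. About 240 g; loose once the king pin is out: only stacked on what is below it.
- large_former: bending wheel 'large': aluminium grooved wheel 108 mm across and 16 mm thick with a plain round hub, 36 mm across and 22 mm high, standing on its top face (38 mm high in all) and a blue painted ring on the top face near the rim. 22 mm bore right through. Origin: centre of its underside; z up along the bore. At the start the lowest of the stack, underside 22 mm above the bench. About 360 g; loose once the king pin is out: only stacked on what is below it.
- small_stand: storage stand of the small wheel, fixed to the bench: round wooden foot 68 mm across, 12 mm high, with a red painted ring, and an upright wooden post in its centre, 17 mm in diameter, tapering from 30 mm above the bench to a 6 mm tip 59 mm above the bench. A seated wheel rests on the foot with the post in its bore. Origin: centre of the underside; z up.
- medium_stand: storage stand of the medium wheel, fixed to the bench: round wooden foot 92 mm across, 12 mm high, with a green painted ring, and an upright wooden post in its centre, 17 mm in diameter, tapering from 30 mm above the bench to a 6 mm tip 59 mm above the bench. A seated wheel rests on the foot with the post in its bore. Origin: centre of the underside; z up.
- large_stand: storage stand of the large wheel, fixed to the bench: round wooden foot 116 mm across, 12 mm high, with a blue painted ring, and an upright wooden post in its centre, 17 mm in diameter, tapering from 30 mm above the bench to a 6 mm tip 59 mm above the bench. A seated wheel rests on the foot with the post in its bore. Origin: centre of the underside; z up.
- pin_holder: holder of the king pin, fixed to the bench: round block of dark wood, 60 mm across, 58 mm high, with a brass ring round the mouth of an upright blind hole, 21 mm in diameter, whose floor is 6 mm above the bench. The pin stands in it upright, head up, leaning a few degrees at most. Origin: centre of the underside; z up along the hole.
- mug: white mug with a red inside, 83 mm across without its handle, 93 mm high, standing behind the bender. Not to be knocked. Origin: on the underside, about 15 mm from the cup's middle towards the handle (which lies along -y); z up.

How it is judged:
On the way, in this order (a step that is already met when the one before it is completed fails the run):
1. the king pin stands in its holder, let go (horizontal distance between king_pin and pin_holder below 0.012 m and z of king_pin in the frame of pin_holder between 0.002 and 0.012 m and angle between king_pin's own z axis and vertical below 0.2 rad and linear speed of king_pin below 0.02 m/s and contact force between the fingers and king_pin below 0.1 N), for 0.2 s.
2. the small wheel is seated on its red stand, let go (horizontal distance between small_former and small_stand below 0.007 m and z of small_former in the frame of small_stand between 0.008 and 0.016 m and angle between small_former's own z axis and vertical below 0.1 rad and linear speed of small_former below 0.02 m/s and contact force between the fingers and small_former below 0.1 N), for 0.2 s.
3. the medium wheel is seated on its green stand, let go (horizontal distance between medium_former and medium_stand below 0.007 m and z of medium_former in the frame of medium_stand between 0.008 and 0.016 m and angle between medium_former's own z axis and vertical below 0.1 rad and linear speed of medium_former below 0.02 m/s and contact force between the fingers and medium_former below 0.1 N), for 0.2 s.
4. the large wheel is seated on its blue stand, let go (horizontal distance between large_former and large_stand below 0.007 m and z of large_former in the frame of large_stand between 0.008 and 0.016 m and angle between large_former's own z axis and vertical below 0.1 rad and linear speed of large_former below 0.02 m/s and contact force between the fingers and large_former below 0.1 N), for 0.2 s.
At the end, for the whole second after the job is handed in: King pin in its holder's hole: tip within 12 mm of the hole's axis and 2 to 12 mm above the bench, tilt under 0.2 rad. Each wheel on the stand of its colour: within 7 mm of the post's axis, underside 8 to 16 mm above the bench, hub up, tilt under 0.1 rad. All let go and at rest (all of step 1 and all of step 2 and all of step 3 and all of step 4 and angular speed of each of king_pin, small_former, medium_former, large_former below 0.3 rad/s); the robot touches nothing.
It fails at once if the mug is pushed more than 30 mm or tipped (distance of mug from where it was at the start of the episode above 0.03 m or angle between mug's own z axis and vertical above 0.3 rad).
It also fails if it takes over 109 s, if anything falls off the work surface, if the arm or the gripper's body presses on something with over 40 N, if the wrist force passes 120 N, or if a joint passes its speed limit or range.

### The arm

A 6-joint arm with a two-finger parallel gripper is mounted at the origin on a cart in front of the work surface, level with it; the furniture and walls round the work are solid. World frame = base frame: x ahead of the robot, y to its left, z up, the work surface at z = 0. Lengths are in m, angles in rad, forces in N, time in s.
With the tool pointing down it reaches from about 0.35 to 0.725 m from the base axis. Payload 6 kg.
Tool frame: the origin (TCP) lies at the very end of the fingers, on their centre line; the grasp point (between the pads) lies 19 mm behind it; z points along the fingers, y is the direction in which the jaws open and shut (so a half turn about z gives the same grasp; the last joint's range is limited). The gripper opens to 85 mm and grips with 20 to 120 N. Pads are 22 mm wide; open, the fingers measure 114 mm over their backs; the gripper's body (76 mm by 85 mm) begins 54 mm behind the grasp point. The pads swing forward as they close: fully open they stand 13 mm farther back than shut.
Start: joints at [-0.835, 0.04, 0.085, 0, -1.615, -0.334], TCP at [0.235, -0.552, 0.231] pointing down, gripper open.
Joint ranges: [-2.56, 2.56], [-1.29, 2.01], [-1.08, 1.49], [-3.29, 1.98], [-2.81, -0.18], [-2.99, 2.99]. Speed limits (rad/s): [2.57, 2.57, 3.01, 3.14, 3.14, 3.14].

### API

Orientations are given as a unit quaternion [w, x, y, z].
In Python, from plant import ctrl gives the robot as it stands. The module is installed in compiled form; this text tells all that it offers.
- The arm moves only by the tool carry_out, never from a script. Its arguments are lists of equal length, an entry for each row: "xyz": the shift along the tool's x, y, z in m, a list of three; "angular": the turn, a rotation vector about the tool's x, y, z in rad, a list of three; "jaw": the closure, from 0 (fully open) to 1 (shut). A call has 1 to 5 rows; each row is the pose to reach, as a shift and turn from the pose measured when the call began, along the tool's axes at that moment; what a row does not reach only later rows make up. A row lasts 1/12 s, in which the tool goes at most 41.7 mm and 7.16 degrees, less where a joint would pass 70% of its speed; a pose out of reach is approached as far as the arm can. A call with a gripper value outside its range is refused whole. The fingers move at their own pace and stop on an object; "force" is the grip in N (left out, the last holds). Time passes only in rows, so rows that repeat a pose let the fingers close. It gives the time, the measured TCP pose, the force and the opening at its end, in the units of the state.
- ctrl.observe(): the state, without advancing time (a new reading comes with each control period).
- ctrl.camera(name): name is "scene" or "top"; returns the picture (400x640x3 uint8, blue, green, red); there is no depth.
- ctrl.camera_model(name): a dict with "mtx" (3x3 intrinsics, pixels), "k1" (the pictures are not rectified: a ray, as slopes to the right and down, at radius r is drawn at 1 + k1 r^2 times it, then the intrinsics apply), "rvec" (rotation vector, rad) and "tvec" (3), from world to camera coordinates, as OpenCV has them. Camera axes: x right, y down, z forward; pixel columns grow to the right and rows downward; lengths in m; the calibration is good to about 2 mm. A picture is of the moment at which its call begins. camera_model takes no time and is no camera call.
- ctrl.finish_job(): hands the job in, once; it reports no verdict.
The state is a dict: "clock": time; "q": joint angles; "dq": joint speeds; "joint_efforts": joint torques, N m; "tcp_pos": TCP position; "tcp_rot": TCP orientation; "force": force on the tool from outside, world axes, zero at the start; "moment": the same for the moment, N m; "gripper_width": finger opening in m.
Only numpy, scipy, OpenCV 4.12 (cv2) and the standard library are available. Lean on these libraries where they do the work, as an engineer would, in place of code of your own. Each camera call takes 0.05 s, during which the arm holds its last target. There are 200 camera calls.

## Working session

There is one attempt and no reset: what is moved stays moved. The work goes in short steps, Python scripts to look and compute and a tool call to move; the robot and the scene stay as the last step left them, time stands still between calls to the robot, and variables do not carry over. Pictures are saved under pics/ and viewed, about 12 in all and at most 16, crops included, and the job is handed in when it is done.

Besides the shell and the picture viewer there is one more tool, called after ">>>" as name(argument=value, ...) on one line, values as JSON. carry_out: Moves the arm, as the interface text tells. Its arguments: {"type":"object","properties":{"xyz":{"type":"array"},"angular":{"type":"array"},"jaw":{"type":"array"},"force":{"type":"number"}},"required":["xyz","angular","jaw"]}

```bash
mkdir -p pics
python3 - <<'E'
from plant import ctrl
import cv2
for n in("scene","top"):
    cv2.imwrite(f"pics/{n}0.png",ctrl.camera(n)); print(n,ctrl.camera_model(n))
print(ctrl.observe())
E
```

```text
scene {'mtx': array([[438.58044644,   0.        , 324.71384178],
       [  0.        , 438.58044644, 195.0991511 ],
       [  0.        ,   0.        ,   1.        ]]), 'k1': 0.011138832056247156, 'rvec': array([ 0.92688581, -2.38252208,  1.15998797]), 'tvec': array([0.43318279, 0.29288097, 0.78302735])}
top {'mtx': array([[398.20006935,   0.        , 314.69090232],
       [  0.        , 398.20006935, 200.33584389],
       [  0.        ,   0.        ,   1.        ]]), 'k1': -0.01988258819074544, 'rvec': array([ 2.14464023, -2.16148158,  0.17418605]), 'tvec': array([-0.00961222,  0.5601798 ,  0.9688077 ])}
{'clock': 0.1, 'q': array([-8.35308982e-01,  4.07732207e-02,  8.39096184e-02, -4.19652282e-04,
       -1.61546295e+00, -3.33717275e-01]), 'dq': array([-0.00130458, -0.00059051,  0.00327647,  0.00121807, -0.00170634,
        0.00162691]), 'joint_efforts': array([-4.90077655e-03, -3.69342077e+01,  3.48281336e+01,  6.95177794e+00,
       -4.58060182e-03,  4.31525382e-05]), 'tcp_pos': array([ 0.23460248, -0.55192489,  0.23036372]), 'tcp_rot': array([-2.09447765e-04, -1.99545607e-01,  9.79888219e-01,  7.65159218e-04]), 'force': array([-0.66089657, -0.07468042,  0.22782438]), 'moment': array([ 0.04375152, -0.03817324, -0.04513116]), 'gripper_width': 0.08504047100792678}
```

View pics/scene0.png

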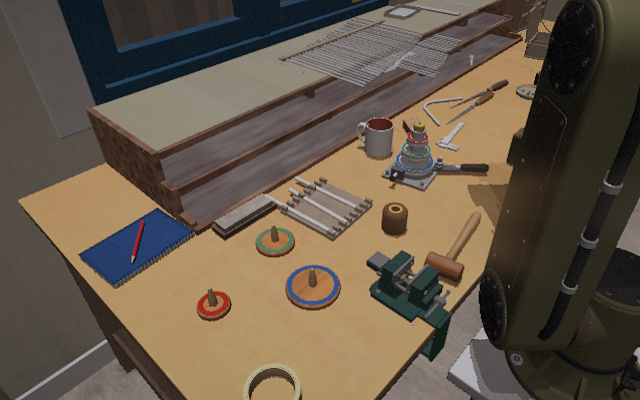

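View pics/top0.png

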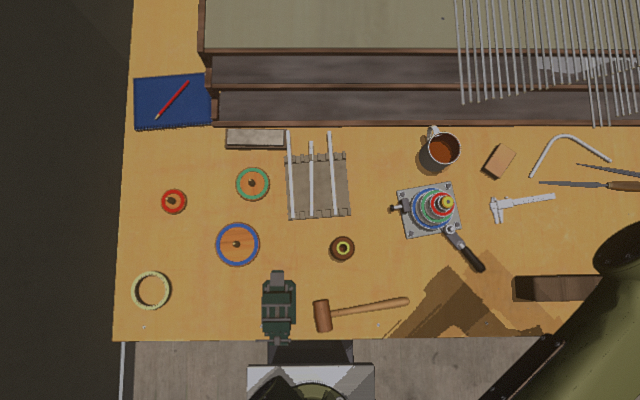

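The top view shows the red, green and blue stands at about (173,201), (252,184) and (237,244). The holder is at (342,248), the pin head at about (446,202) and the mug at (438,152).

```bash
cat > h.py <<'E'
from plant import ctrl
import cv2, numpy as np
from scipy.spatial.transform import Rotation as Ro
def cam(n):
    m=ctrl.camera_model(n); R=cv2.Rodrigues(m["rvec"])[0]; return m,R,-R.T@m["tvec"]
def ray(n,uv):
    m,R,C=cam(n); K=m["mtx"]
    d=np.array([(uv[0]-K[0,2])/K[0,0],(uv[1]-K[1,2])/K[1,1]]); s=d.copy()
    for _ in range(10): s=d/(1+m["k1"]*(s@s))
    return C,R.T@np.array([*s,1.])
def onz(n,uv,z):
    C,d=ray(n,uv); return C+d*(z-C[2])/d[2]
def proj(n,P):
    m,R,C=cam(n)
    return cv2.projectPoints(np.float64(P).reshape(-1,1,3),m["rvec"],m["tvec"],m["mtx"],np.array([m["k1"],0,0,0.]))[0].reshape(-1,2)
def mask(im,lo,hi,box):
    h=cv2.cvtColor(im,cv2.COLOR_BGR2HSV); m=cv2.inRange(h,np.array(lo),np.array(hi))
    o=np.zeros_like(m); x0,y0,x1,y1=box; o[y0:y1,x0:x1]=m[y0:y1,x0:x1]; return o
def circ(n,m,z):
    # back-project mask outer hull to plane z, fit circle by min enclosing + ellipse fit
    c=max(cv2.findContours(cv2.morphologyEx(m,cv2.MORPH_CLOSE,np.ones((5,5))),cv2.RETR_EXTERNAL,cv2.CHAIN_APPROX_NONE)[0],key=cv2.contourArea)
    c=cv2.convexHull(c).reshape(-1,2).astype(float)
    P=np.array([onz(n,p,z)[:2] for p in c])
    A=np.c_[2*P,np.ones(len(P))]; s=np.linalg.lstsq(A,(P**2).sum(1),rcond=None)[0]
    r=np.sqrt(s[2]+s[:2]@s[:2]); return s[:2],2*r
RED=((172,110,60),(180,255,255));GRN=((45,60,40),(90,255,255));BLU=((100,90,60),(125,255,255));BRS=((22,100,90),(34,255,255))
E
python3 - <<'E'
from h import *
np.set_printoptions(precision=4,suppress=True)
t=cv2.imread("pics/top0.png");s=cv2.imread("pics/scene0.png")
h=cv2.cvtColor(t,cv2.COLOR_BGR2HSV);hs=cv2.cvtColor(s,cv2.COLOR_BGR2HSV)
for n in("top","scene"):print(n,cam(n)[2])
for p in[(163,201),(252,168),(237,224),(446,202),(335,240),(343,248),(120,300),(200,250)]:print(p,h[p[1],p[0]])
H=dict(top=t,scene=s)
B=dict(top=[(155,185,190,217),(230,160,275,205),(210,215,265,270)],scene=[(190,285,235,322),(250,222,300,260),(280,260,345,310)])
for n in B:
  for nm,c,b in zip("RGB",(RED,GRN,BLU),B[n]):
    m=mask(H[n],*c,b)
    if nm=="R": m|=mask(H[n],(0,150,60),(5,255,255),b)
    print(n,nm,(m>0).sum(),*circ(n,m,.012))
a=cv2.resize(t[110:280,320:500],None,fx=4.4,fy=3.5,interpolation=cv2.INTER_CUBIC)
a=cv2.resize(t[130:280,320:500],None,fx=4,fy=4,interpolation=cv2.INTER_CUBIC)
cv2.imwrite("pics/c1.png",a)
cv2.imwrite("pics/c2.png",cv2.resize(s[105:245,350:500],None,fx=4,fy=4,interpolation=cv2.INTER_CUBIC))
E
```

```text
top [0.4136 0.0026 1.0399]
scene [0.0115 0.6104 0.7168]
(163, 201) [  3 220 173]
(252, 168) [ 69 102 140]
(237, 224) [110 158 145]
(446, 202) [ 25 148 167]
(335, 240) [ 11 160  70]
(343, 248) [ 13 164  73]
(120, 300) [ 19 131 171]
(200, 250) [ 17 133 172]
top R 179 [0.5661 0.3554] 0.05751614296954402
top G 273 [0.6114 0.1499] 0.0820793487995577
top B 355 [0.4532 0.1863] 0.10537233787107496
scene R 259 [0.564 0.357] 0.058587765028616616
scene G 226 [0.6096 0.1515] 0.08129058748446613
scene B 445 [0.4514 0.188 ] 0.10591181394870135
```

View pics/c1.png

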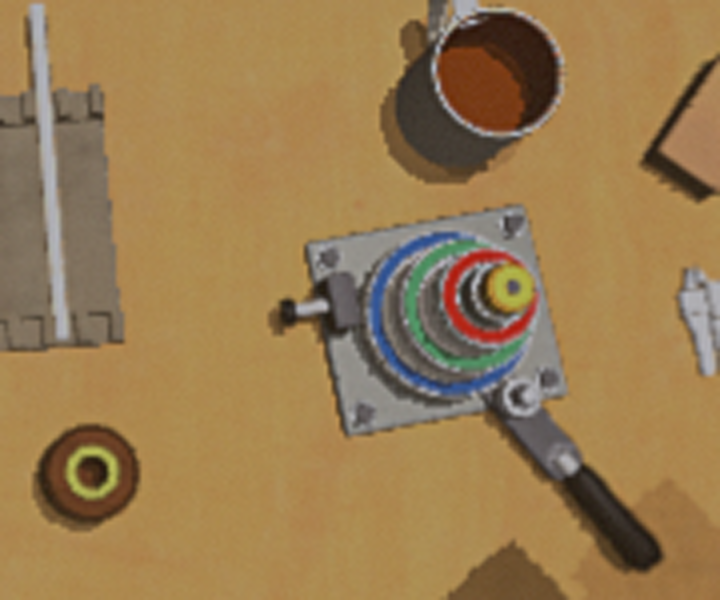

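View pics/c2.png

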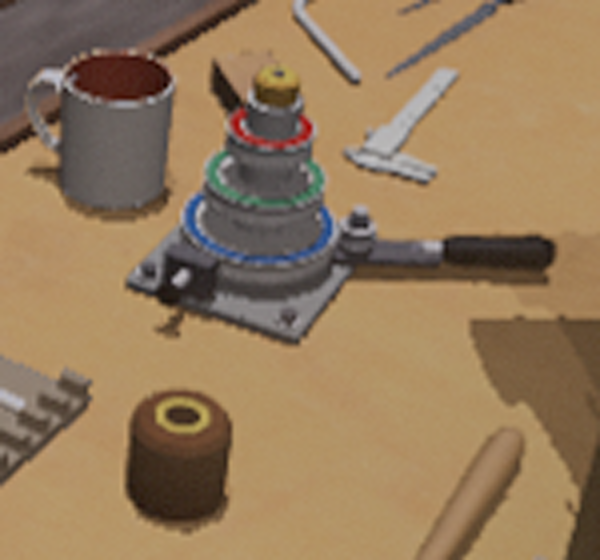

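Run:
```python
from h import *
np.set_printoptions(precision=4,suppress=True)
H=dict(top=cv2.imread("pics/top0.png"),scene=cv2.imread("pics/scene0.png"))
B=dict(top=[(325,230,362,268),(435,190,460,215),(425,185,460,220),(415,185,460,228),(405,180,460,235)],scene=[(380,200,410,220),(410,118,428,132),(402,125,432,146),(397,135,434,160),(392,145,438,175)])
Y=((21,90,80),(36,255,255))
for n in B:
  for nm,c,b,z in zip(("hold","head","R","G","B"),(Y,Y,RED,GRN,BLU),B[n],(.058,.154,.114,.076,.038)):
    m=mask(H[n],*c,b)
    if nm=="R": m|=mask(H[n],(0,150,60),(6,255,255),b)
    print(n,nm,(m>0).sum(),*circ(n,m,z))
```

```text
top hold 103 [ 0.4402 -0.0813] 0.03298875247330311
top head 82 [ 0.5387 -0.3132] 0.025200145380019554
top R 116 [ 0.5397 -0.3135] 0.05328254414390128
top G 159 [ 0.5394 -0.3133] 0.0778775989610969
top B 181 [ 0.5397 -0.3137] 0.10223682635869731
scene hold 58 [ 0.4381 -0.0795] 0.030812629776432596
scene head 28 [ 0.5363 -0.3099] 0.022155586695529663
scene R 41 [ 0.5388 -0.3127] 0.053507558050421455
scene G 66 [ 0.5369 -0.3115] 0.07561561606835142
scene B 90 [ 0.5368 -0.3112] 0.0996746359712772
```

```bash
cat > go.py <<'E'
import sys; from h import *
np.set_printoptions(precision=4,suppress=True)
def go(*p):
    o=ctrl.observe(); w,x,y,z=o["tcp_rot"]; R=Ro.from_quat([x,y,z,w]); T=Ro.from_quat([0,1,0,0])
    print("t",o["clock"],"pos",o["tcp_pos"],"F",o["force"],"w",o["gripper_width"])
    print("shift",R.inv().apply(np.array(p)-o["tcp_pos"]),"rot",(R.inv()*T).as_rotvec())
if __name__=="__main__": go(*map(float,sys.argv[1:4]))
E
python3 go.py .5385 -.3125 .23; python3 -c "
from h import *
print(onz('top',(445,148),.093),onz('scene',(379,124),.093))"
```

```text
t 0.1 pos [ 0.2346 -0.5519  0.2304] F [-0.6609 -0.0747  0.2278] w 0.08504047100792678
shift [-0.3733  0.1015  0.0005] rot [ 0.0015 -0.0004  0.4018]
[ 0.68094639 -0.33618546  0.093     ] [ 0.6779644  -0.32845873  0.093     ]
```

>>> carry_out(xyz=[[-0.035, 0.01, 0], [-0.075, 0.02, 0], [-0.11, 0.03, 0], [-0.15, 0.04, 0], [-0.19, 0.05, 0]], angular=[[0, 0, 0.1], [0, 0, 0.2], [0, 0, 0.3], [0, 0, 0.4], [0, 0, 0.402]], jaw=[0.3, 0.3, 0.3, 0.3, 0.3], force=60)

```text
clock: 0.52
tcp_pos: [0.3909, -0.4302, 0.2301]
tcp_rot: [-0.0, 0.003, 1.0, 0.001]
force: [0.7, -0.9, 0.5]
gripper_width: 0.0595
```

```bash
python3 go.py .5385 -.3125 .2
```

```text
t 0.5167 pos [ 0.3909 -0.4302  0.2301] F [ 0.68   -0.877   0.4653] w 0.059513139394370036
shift [-0.147   0.1185  0.0302] rot [ 0.0018 -0.001  -0.0061]
```

>>> carry_out(xyz=[[-0.03, 0.024, 0.006], [-0.06, 0.048, 0.012], [-0.09, 0.072, 0.018], [-0.12, 0.097, 0.024], [-0.147, 0.1185, 0.03]], angular=[[0, 0, -0.006], [0, 0, -0.006], [0, 0, -0.006], [0, 0, -0.006], [0, 0, -0.006]], jaw=[0.3, 0.3, 0.3, 0.3, 0.3])

```text
clock: 0.93
tcp_pos: [0.5399, -0.3105, 0.1994]
tcp_rot: [-0.001, -0.0, 1.0, 0.001]
force: [0.1, -1.4, -0.0]
gripper_width: 0.0597
```

```bash
python3 go.py .5385 -.3125 .138; python3 -c "
from h import *
a=ctrl.camera('top')[150:270,380:520];b=ctrl.camera('scene')[80:200,350:490]
cv2.imwrite('pics/d1.png',cv2.resize(np.hstack([a,b]),None,fx=2.8,fy=2.8,interpolation=cv2.INTER_CUBIC))"
```

```text
t 0.9333 pos [ 0.5399 -0.3105  0.1994] F [ 0.1242 -1.4072 -0.0191] w 0.05965965638893574
shift [ 0.0014 -0.0021  0.0614] rot [ 0.0023 -0.0015  0.0006]
```

View pics/d1.png

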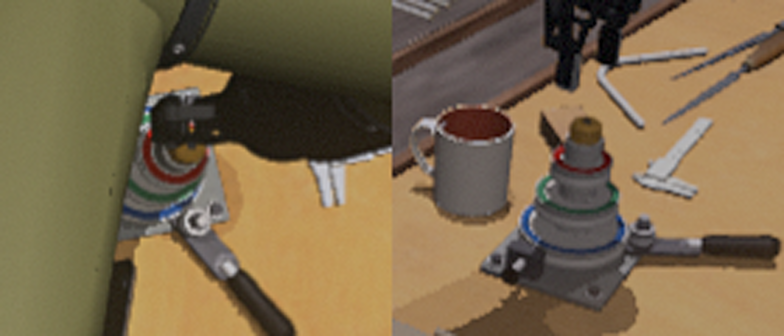

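The fingers sit above the brass head (scene crop at about (580,125)) with jaws open, and the mug is clear. Next I go down and grip.

>>> carry_out(xyz=[[0.001, -0.002, 0.02], [0.0015, -0.002, 0.04], [0.0015, -0.002, 0.055], [0.0015, -0.002, 0.0615], [0.0015, -0.002, 0.0615]], angular=[[0.002, -0.0015, 0], [0.002, -0.0015, 0], [0.002, -0.0015, 0], [0.002, -0.0015, 0], [0.002, -0.0015, 0]], jaw=[0.3, 0.3, 0.3, 0.3, 0.3])

```text
clock: 1.45
tcp_pos: [0.538, -0.3103, 0.1332]
tcp_rot: [-0.003, -0.002, 1.0, 0.002]
force: [-0.0, 0.7, 1.4]
gripper_width: 0.0596
```

>>> carry_out(xyz=[[0, 0, 0], [0, 0, 0], [0, 0, 0], [0, 0, 0], [0, 0, 0]], angular=[[0, 0, 0], [0, 0, 0], [0, 0, 0], [0, 0, 0], [0, 0, 0]], jaw=[0.5, 0.7, 0.9, 0.9, 0.9], force=60)

```text
clock: 1.87
tcp_pos: [0.5388, -0.3114, 0.1362]
tcp_rot: [-0.001, -0.002, 1.0, 0.0]
force: [-1.6, -1.4, 5.9]
gripper_width: 0.0265
```

```bash
python3 go.py .5385 -.3125 .290
```

```text
t 1.8667 pos [ 0.5388 -0.3114  0.1362] F [-1.6408 -1.444   5.8691] w 0.026535046645343823
shift [ 0.0008 -0.001  -0.1538] rot [ 0.0009 -0.003   0.004 ]
```

>>> carry_out(xyz=[[0, 0, -0.005], [0, 0, -0.015], [0, 0, -0.03], [0, 0, -0.045], [0, 0, -0.06]], angular=[[0, 0, 0], [0, 0, 0], [0, 0, 0], [0, 0, 0], [0, 0, 0]], jaw=[0.9, 0.9, 0.9, 0.9, 0.9])

```text
clock: 2.28
tcp_pos: [0.5389, -0.3112, 0.1972]
tcp_rot: [-0.002, -0.002, 1.0, 0.001]
force: [-0.8, -0.1, -3.4]
gripper_width: 0.0263
```

```bash
python3 go.py .5385 -.3125 .290; python3 -c "
from h import *
b=ctrl.camera('scene')[60:200,350:490]
cv2.imwrite('pics/d2.png',cv2.resize(b,None,fx=4,fy=4,interpolation=cv2.INTER_CUBIC))"
```

```text
t 2.2833 pos [ 0.5389 -0.3112  0.1972] F [-0.7688 -0.0658 -3.448 ] w 0.026330778656715206
shift [ 0.0007 -0.0012 -0.0928] rot [ 0.0016 -0.0034  0.0041]
```

View pics/d2.png

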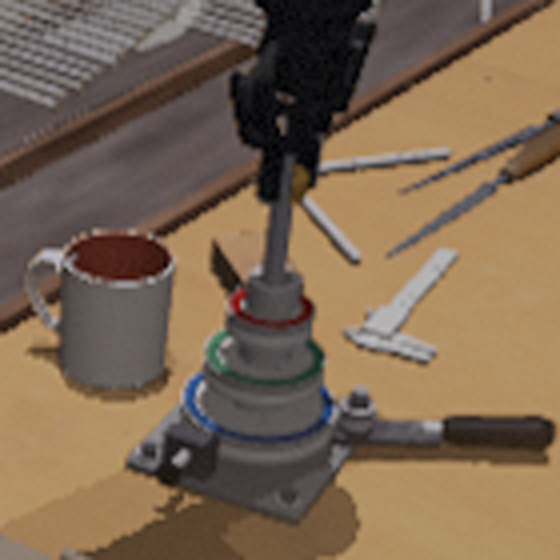

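The pin is rising in the grip (force −3.4 N) and the stack and mug are undisturbed. I'll lift it fully and check the tilt.

>>> carry_out(xyz=[[0, 0, -0.025], [0, 0, -0.05], [0, 0, -0.075], [0, 0, -0.095], [0, 0, -0.1]], angular=[[0, 0, 0], [0, 0, 0], [0, 0, 0], [0, 0, 0], [0, 0, 0]], jaw=[0.9, 0.9, 0.9, 0.9, 0.9])

```text
clock: 2.75
tcp_pos: [0.5402, -0.3123, 0.3056]
tcp_rot: [0.003, -0.002, 1.0, -0.002]
force: [-0.8, -0.6, -1.0]
gripper_width: 0.0264
```

```bash
python3 go.py .4392 -.0804 .295; python3 -c "
from h import *
b=ctrl.camera('scene');p=ctrl.observe()['tcp_pos']
print(p, proj('scene',[p+[0,0,d] for d in (0.01,-.04,-.08,-.12)]))
b=b[0:160,350:510]
cv2.imwrite('pics/d3.png',cv2.resize(b,None,fx=3.75,fy=3.75,interpolation=cv2.INTER_CUBIC))"
```

```text
t 2.75 pos [ 0.5402 -0.3123  0.3056] F [-0.7865 -0.6304 -0.9558] w 0.026434149940522626
shift [0.1001 0.2324 0.0091] rot [-0.0034  0.0064  0.004 ]
[ 0.5402147  -0.31212843  0.30436004] [[426.20737733  63.29724804]
 [423.59867128  82.89054211]
 [421.618563    97.7814746 ]
 [419.7264229  112.0261725 ]]
```

View pics/d3.png

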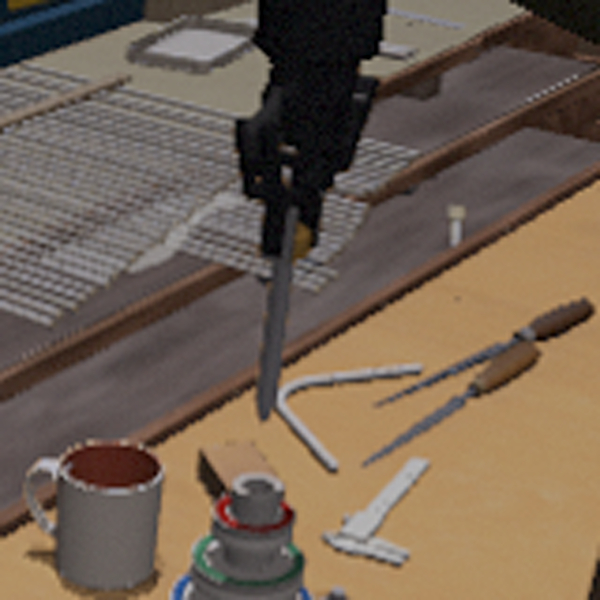

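The pin hangs vertical: its tip at crop (265,415) matches the predicted (261,420). Moving to the holder.

>>> carry_out(xyz=[[0.015, 0.03, 0], [0.03, 0.065, 0], [0.045, 0.1, 0], [0.06, 0.135, 0], [0.075, 0.17, 0]], angular=[[0, 0, 0], [0, 0, 0], [0, 0, 0], [0, 0, 0], [-0.003, 0.006, 0.004]], jaw=[0.9, 0.9, 0.9, 0.9, 0.9])

```text
clock: 3.22
tcp_pos: [0.4631, -0.1409, 0.3012]
tcp_rot: [-0.001, 0.0, 1.0, 0.001]
force: [1.1, 0.8, -1.6]
gripper_width: 0.0264
```

```bash
python3 go.py .4392 -.0804 .2
```

```text
t 3.2167 pos [ 0.4631 -0.1409  0.3012] F [ 1.1477  0.8029 -1.5809] w 0.026388860672969694
shift [0.0236 0.0604 0.1013] rot [ 0.0011 -0.0029 -0.0003]
```

>>> carry_out(xyz=[[0.008, 0.02, 0.015], [0.016, 0.04, 0.04], [0.0235, 0.06, 0.07], [0.0235, 0.0605, 0.1], [0.0235, 0.0605, 0.1]], angular=[[0, 0, 0], [0, 0, 0], [0.001, -0.003, 0], [0.001, -0.003, 0], [0.001, -0.003, 0]], jaw=[0.9, 0.9, 0.9, 0.9, 0.9])

```text
clock: 3.63
tcp_pos: [0.4358, -0.0786, 0.193]
tcp_rot: [-0.006, -0.001, 1.0, 0.001]
force: [-0.6, 0.9, -4.9]
gripper_width: 0.0264
```

```bash
python3 go.py .4392 -.0804 .127; python3 -c "
from h import *
b=ctrl.camera('scene');p=ctrl.observe()['tcp_pos']
print(proj('scene',[p+[0,0,d] for d in (0,-.08,-.12)]))
t=ctrl.camera('top')[200:300,300:400]
b=b[145:245,345:445]
cv2.imwrite('pics/d4.png',cv2.resize(np.hstack([b,t]),None,fx=4,fy=4,interpolation=cv2.INTER_CUBIC))"
```

```text
t 3.6333 pos [ 0.4358 -0.0786  0.193 ] F [-0.5745  0.9252 -4.8858] w 0.026356229399558083
shift [-0.0042 -0.0019  0.0659] rot [ 0.0015 -0.0117  0.0023]
[[401.08609235 158.7590818 ]
 [397.77919852 188.43462316]
 [396.24774169 202.20040036]]
```

View pics/d4.png

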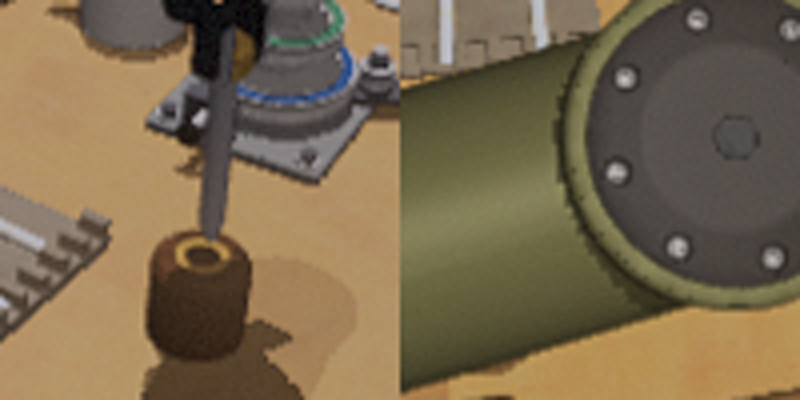

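The tip, at crop (210,238), hangs just above the hole mouth at (205,258). I'll correct x, y and tilt, then go in.

>>> carry_out(xyz=[[-0.004, -0.002, 0], [-0.004, -0.002, 0.005], [-0.004, -0.002, 0.015], [-0.004, -0.002, 0.025], [-0.004, -0.002, 0.03]], angular=[[0.0015, -0.0117, 0], [0.0015, -0.0117, 0], [0.0015, -0.0117, 0], [0.0015, -0.0117, 0], [0.0015, -0.0117, 0]], jaw=[0.9, 0.9, 0.9, 0.9, 0.9])

```text
clock: 4.15
tcp_pos: [0.4421, -0.0827, 0.1685]
tcp_rot: [0.003, 0.0, 1.0, -0.001]
force: [-0.2, -1.1, -2.8]
gripper_width: 0.0264
```

```bash
python3 go.py .4392 -.0804 .127
```

```text
t 4.15 pos [ 0.4421 -0.0827  0.1685] F [-0.1641 -1.0897 -2.8341] w 0.02636626079682652
shift [0.0032 0.0024 0.0414] rot [-0.002   0.007  -0.0005]
```

```bash
python3 -c "
from h import *
for i in range(6):
    print(ctrl.observe()['tcp_pos'],ctrl.observe()['tcp_rot'],ctrl.observe()['q'][:3],ctrl.observe()['dq'][:3]);ctrl.camera('top')"
```

```text
[ 0.44206707 -0.08268289  0.16846526] [ 3.49643157e-03  2.70404396e-04  9.99993335e-01 -1.01573194e-03] [ 0.27055857 -0.38336473 -0.40198761] [ 0.00411389 -0.0014414  -0.10155191]
[ 0.44171773 -0.08267514  0.16777161] [ 2.87399408e-03  1.92359103e-04  9.99995210e-01 -1.13278320e-03] [ 0.27071664 -0.3831355  -0.40303591] [ 0.00240462 -0.00131423  0.02037028]
[ 0.44191178 -0.08277697  0.16877258] [ 3.23744228e-03  1.00990689e-04  9.99993849e-01 -1.34566127e-03] [ 0.27086363 -0.3833811  -0.40161839] [ 0.00273875 -0.0083786   0.02948182]
[ 0.44228788 -0.08283203  0.16978724] [ 3.94477473e-03  4.26975390e-05  9.99991168e-01 -1.44940655e-03] [ 0.27097891 -0.38377354 -0.40027704] [ 0.00345257 -0.00702366  0.02235805]
[ 0.44257974 -0.08282563  0.17046814] [ 4.49668427e-03  9.77572166e-07  9.99988833e-01 -1.45364427e-03] [ 0.27106092 -0.38407452 -0.39937548] [-0.00031417 -0.00421332  0.01523326]
[ 0.44275716 -0.0827468   0.17082306] [ 4.84008171e-03 -2.33825872e-05  9.99987345e-01 -1.37206787e-03] [ 0.27115459 -0.38427967 -0.3988946 ] [ 0.00048505 -0.00276082  0.00652329]
```

```bash
python3 go.py .4392 -.0804 .14; python3 -c "
from h import *
b=ctrl.camera('scene')
b=b[145:245,345:445]
cv2.imwrite('pics/d5.png',cv2.resize(b,None,fx=5,fy=5,interpolation=cv2.INTER_CUBIC))"; python3 go.py .4392 -.0804 .14
```

```text
t 4.45 pos [ 0.4428 -0.0827  0.171 ] F [-0.1996  0.4543 -1.7959] w 0.02593794937819266
shift [0.0039 0.0024 0.0309] rot [-0.0026  0.01    0.0001]
t 4.5 pos [ 0.4428 -0.0826  0.171 ] F [-0.4671 -0.6379 -1.7194] w 0.0262517115032689
shift [0.004  0.0023 0.031 ] rot [-0.0025  0.0101  0.0001]
```

View pics/d5.png

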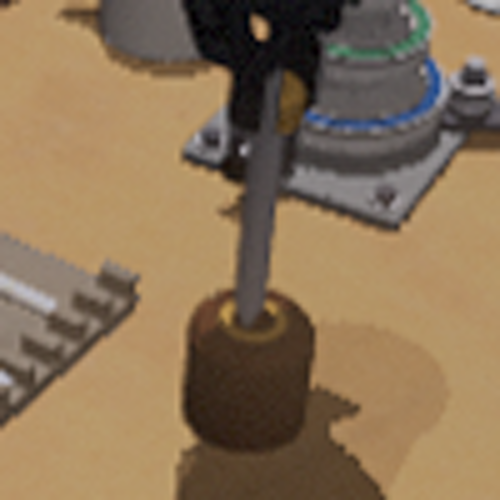

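The tip is just entering the mouth at crop (250,320). Now that the arm has settled I'll correct and go down.

>>> carry_out(xyz=[[0.0035, 0.002, 0.002], [0.0035, 0.002, 0.008], [0.0035, 0.002, 0.014], [0.0035, 0.002, 0.02], [0.0035, 0.002, 0.02]], angular=[[-0.0025, 0.01, 0], [-0.0025, 0.01, 0], [-0.0025, 0.01, 0], [-0.0025, 0.01, 0], [-0.0025, 0.01, 0]], jaw=[0.9, 0.9, 0.9, 0.9, 0.9])

```text
clock: 4.92
tcp_pos: [0.4387, -0.0806, 0.1489]
tcp_rot: [-0.001, -0.0, 1.0, 0.0]
force: [-0.4, -1.5, -2.7]
gripper_width: 0.0267
```

```bash
python3 -c "
from go import *
for i in range(4): go(.4392,-.0804,.130); ctrl.camera('top')"
```

```text
t 4.9167 pos [ 0.4387 -0.0806  0.1489] F [-0.3885 -1.495  -2.7275] w 0.026659621259335964
shift [-0.0005  0.0002  0.0189] rot [ 0.0001 -0.0027  0.0002]
t 4.9667 pos [ 0.439  -0.0807  0.1498] F [ 0.1035 -0.6226 -2.6018] w 0.026126403433168126
shift [-0.0003  0.0003  0.0198] rot [-0.0002 -0.0019  0.0002]
t 5.0167 pos [ 0.4393 -0.0808  0.1505] F [-0.0118  0.1445 -1.8331] w 0.026162380690775765
shift [0.0001 0.0004 0.0205] rot [-0.0004 -0.0008  0.0001]
t 5.0667 pos [ 0.4395 -0.0808  0.1509] F [-0.4795  0.2797 -2.3857] w 0.026526379660739695
shift [0.0003 0.0004 0.0209] rot [-0.0003 -0.0001  0.0002]
```

>>> carry_out(xyz=[[0, 0, 0.006], [0, 0, 0.012], [0, 0, 0.018], [0, 0, 0.023], [0, 0, 0.023]], angular=[[0, 0, 0], [0, 0, 0], [0, 0, 0], [0, 0, 0], [0, 0, 0]], jaw=[0.9, 0.9, 0.9, 0.9, 0.9])

```text
clock: 5.53
tcp_pos: [0.4391, -0.0808, 0.1267]
tcp_rot: [-0.001, -0.0, 1.0, -0.0]
force: [0.1, 0.4, -2.0]
gripper_width: 0.0266
```

```bash
python3 -c "
from go import *
for i in range(3): ctrl.camera('top'); go(.4392,-.0804,.130)"
```

```text
t 5.5833 pos [ 0.4393 -0.0808  0.1274] F [ 0.6256 -0.4586 -2.6494] w 0.026236468935864014
shift [ 0.0001  0.0004 -0.0026] rot [-0.0004 -0.0009  0.0001]
t 5.6333 pos [ 0.4395 -0.0809  0.1279] F [-0.0943 -0.5683 -2.5985] w 0.02643888777221548
shift [ 0.0003  0.0005 -0.0021] rot [-0.0005 -0.0001  0.0002]
t 5.6833 pos [ 0.4397 -0.0808  0.1282] F [ 0.4472 -0.0349 -2.083 ] w 0.026423602286491318
shift [ 0.0005  0.0004 -0.0018] rot [-0.0004  0.0004  0.0002]
```

Still hanging, with about 2 mm or so to go. I'll lower to touch and release.

>>> carry_out(xyz=[[0, 0, 0.001], [0, 0, 0.002], [0, 0, 0.003], [0, 0, 0.004], [0, 0, 0.004]], angular=[[0, 0, 0], [0, 0, 0], [0, 0, 0], [0, 0, 0], [0, 0, 0]], jaw=[0.9, 0.9, 0.9, 0.9, 0.9])

```text
clock: 6.1
tcp_pos: [0.4407, -0.081, 0.126]
tcp_rot: [0.002, -0.0, 1.0, -0.0]
force: [0.0, 1.9, 4.9]
gripper_width: 0.0265
```

>>> carry_out(xyz=[[0, 0, 0], [0, 0, 0], [0, 0, 0], [0, 0, 0], [0, 0, 0]], angular=[[0, 0, 0], [0, 0, 0], [0, 0, 0], [0, 0, 0], [0, 0, 0]], jaw=[0.65, 0.6, 0.4, 0.3, 0.3])

```text
clock: 6.52
tcp_pos: [0.4406, -0.081, 0.1258]
tcp_rot: [0.002, -0.0, 1.0, -0.0]
force: [0.4, 0.9, -1.4]
gripper_width: 0.06
```

>>> carry_out(xyz=[[0, 0, -0.005], [0, 0, -0.03], [0, 0, -0.06], [0, 0, -0.09], [0, 0, -0.1]], angular=[[0, 0, 0], [0, 0, 0], [0, 0, 0], [0, 0, 0], [0, 0, 0]], jaw=[0.3, 0.3, 0.3, 0.3, 0.3])

```text
clock: 6.93
tcp_pos: [0.4414, -0.0814, 0.2311]
tcp_rot: [0.005, -0.0, 1.0, -0.001]
force: [0.6, -0.5, 1.0]
gripper_width: 0.0599
```

```bash
python3 -c "
from go import *
go(.5385,-.3125,.20)
b=ctrl.camera('scene')
print(proj('scene',[[.4388,-.0804,.144],[.4388,-.0804,.126]]))
b=b[115:245,345:475]
cv2.imwrite('pics/d6.png',cv2.resize(b,None,fx=4,fy=4,interpolation=cv2.INTER_CUBIC))
go(.5385,-.3125,.20)"
```

```text
t 6.9333 pos [ 0.4414 -0.0814  0.2311] F [ 0.6371 -0.5488  0.9729] w 0.05990854052631687
shift [-0.0967 -0.231   0.0323] rot [-0.0014  0.0098  0.0001]
[[398.3967 178.4384]
 [397.68   184.9243]]
t 6.9833 pos [ 0.4417 -0.0813  0.2312] F [-0.5448  0.3273  1.8692] w 0.05977964186073327
shift [-0.0965 -0.2312  0.0325] rot [-0.001   0.0106  0.0001]
```

View pics/d6.png

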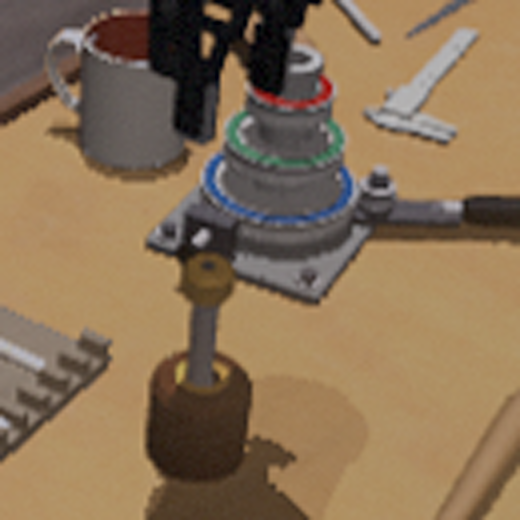

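The pin stands upright in the holder, head at crop (208,280) as predicted, and the stack is intact. Next the small wheel.

>>> carry_out(xyz=[[-0.016, -0.037, 0], [-0.032, -0.075, 0], [-0.048, -0.112, 0], [-0.064, -0.15, 0], [-0.08, -0.187, 0]], angular=[[-0.001, 0.01, 0], [-0.001, 0.01, 0], [-0.001, 0.01, 0], [-0.001, 0.01, 0], [-0.001, 0.01, 0]], jaw=[0.3, 0.3, 0.3, 0.3, 0.3])

```text
clock: 7.4
tcp_pos: [0.522, -0.2703, 0.2317]
tcp_rot: [0.0, -0.0, 1.0, 0.0]
force: [0.6, 0.5, 1.5]
gripper_width: 0.0593
```

```bash
python3 -c "
from go import *
for i in range(4): ctrl.camera('top')
go(.5385,-.312,.16)
s=ctrl.camera('scene')
m=mask(s,*RED,(402,125,432,146))|mask(s,(0,150,60),(6,255,255),(402,125,432,146))
print(circ('scene',m,.114),circ('scene',mask(s,*GRN,(397,135,434,160)),.076),circ('scene',mask(s,*BLU,(392,145,438,175)),.038))
go(.5385,-.312,.16)"
```

```text
t 7.6 pos [ 0.5214 -0.2692  0.2304] F [-0.0149  0.5115  0.4172] w 0.05983542703766352
shift [-0.0173 -0.0429  0.0703] rot [ 0.0008 -0.0027 -0.0021]
(array([ 0.5378, -0.3117]), np.float64(0.05184224079314109)) (array([ 0.5367, -0.3109]), np.float64(0.07559940704619567)) (array([ 0.5379, -0.3087]), np.float64(0.09577637598942235))
t 7.65 pos [ 0.5215 -0.2683  0.2315] F [-1.1772  0.522   0.3409] w 0.05944823388441604
shift [-0.0171 -0.0437  0.0715] rot [ 0.0003 -0.0008 -0.0006]
```

>>> carry_out(xyz=[[-0.012, -0.03, 0], [-0.017, -0.0435, 0.015], [-0.017, -0.0435, 0.045], [-0.017, -0.0435, 0.06], [-0.017, -0.0435, 0.06]], angular=[[0, 0, 0], [0, 0, 0], [0, 0, 0], [0, 0, 0], [0, 0, 0]], jaw=[0.3, 0.3, 0.3, 0.3, 0.3])

```text
clock: 8.07
tcp_pos: [0.5369, -0.3098, 0.1677]
tcp_rot: [-0.003, -0.0, 1.0, 0.002]
force: [0.6, 1.3, -0.9]
gripper_width: 0.0597
```

```bash
python3 -c "
from go import *
for i in range(5): ctrl.camera('top')
go(.5385,-.312,.116)"
```

```text
t 8.3167 pos [ 0.5392 -0.3116  0.1743] F [0.0046 0.3596 0.0862] w 0.05964389585511698
shift [ 0.0008 -0.0003  0.0583] rot [-0.0012  0.0029  0.0004]
```

>>> carry_out(xyz=[[0.0005, 0, 0.015], [0.0005, 0, 0.03], [0.0005, 0, 0.04], [0.0005, 0, 0.048], [0.0005, 0, 0.052]], angular=[[0, 0.002, 0], [0, 0.002, 0], [0, 0.002, 0], [0, 0.002, 0], [0, 0.002, 0]], jaw=[0.3, 0.3, 0.3, 0.3, 0.3])

```text
clock: 8.73
tcp_pos: [0.5384, -0.3114, 0.1206]
tcp_rot: [-0.0, -0.0, 1.0, -0.0]
force: [0.5, -0.0, -1.4]
gripper_width: 0.0599
```

```bash
python3 -c "
from go import *
for i in range(5): ctrl.camera('top')
go(.5385,-.312,.116)"
```

```text
t 8.9833 pos [ 0.5392 -0.3119  0.1232] F [ 0.1667 -0.1237  1.1416] w 0.05992040267941125
shift [ 0.0007 -0.      0.0072] rot [-0.0018  0.0021  0.0003]
```

Lower 6 mm more, close, then lift 5 cm.

>>> carry_out(xyz=[[0.0005, 0, 0.002], [0.0005, 0, 0.004], [0.0005, 0, 0.006], [0.0005, 0, 0.006], [0.0005, 0, 0.006]], angular=[[-0.0015, 0.002, 0], [-0.0015, 0.002, 0], [-0.0015, 0.002, 0], [-0.0015, 0.002, 0], [-0.0015, 0.002, 0]], jaw=[0.3, 0.3, 0.3, 0.4, 0.5])

```text
clock: 9.4
tcp_pos: [0.5386, -0.3119, 0.117]
tcp_rot: [-0.0, -0.0, 1.0, -0.0]
force: [-0.8, -0.3, 0.5]
gripper_width: 0.0433
```

>>> carry_out(xyz=[[0, 0, 0], [0, 0, 0], [0, 0, 0], [0, 0, 0], [0, 0, 0]], angular=[[0, 0, 0], [0, 0, 0], [0, 0, 0], [0, 0, 0], [0, 0, 0]], jaw=[0.55, 0.6, 0.8, 0.8, 0.8])

```text
clock: 9.82
tcp_pos: [0.5389, -0.3121, 0.1176]
tcp_rot: [0.0, -0.0, 1.0, -0.0]
force: [-0.3, -0.9, 3.7]
gripper_width: 0.0351
```

```bash
python3 -c "
from go import *
for i in range(3): ctrl.camera('top')
go(.5385,-.312,.116)"
```

```text
t 9.9667 pos [ 0.5389 -0.3121  0.1176] F [ 0.5552 -0.538   5.4818] w 0.03521724724579291
shift [0.0004 0.0001 0.0016] rot [-0.0008  0.0007  0.0005]
```

>>> carry_out(xyz=[[0, 0, -0.01], [0, 0, -0.04], [0, 0, -0.075], [0, 0.03, -0.095], [0, 0.07, -0.1]], angular=[[0, 0, 0], [0, 0, 0], [0, 0, 0], [0, 0, 0], [0, 0, 0]], jaw=[0.8, 0.8, 0.8, 0.8, 0.8])

```text
clock: 10.38
tcp_pos: [0.5393, -0.2436, 0.2219]
tcp_rot: [0.003, 0.002, 1.0, -0.001]
force: [1.8, 1.1, 0.5]
gripper_width: 0.0353
```

>>> carry_out(xyz=[[0, 0.04, 0], [0, 0.08, 0], [0, 0.12, 0], [0, 0.16, 0], [0, 0.2, 0]], angular=[[0, 0, 0], [0, 0, 0], [0, 0, 0], [0, 0, 0], [0, 0, 0]], jaw=[0.8, 0.8, 0.8, 0.8, 0.8])

```text
clock: 10.8
tcp_pos: [0.5391, -0.0415, 0.2211]
tcp_rot: [0.002, 0.002, 1.0, -0.001]
force: [2.0, -0.7, -1.1]
gripper_width: 0.0351
```

```bash
python3 -c "
from go import *
go(.565,.356,.20)"
```

```text
t 10.8 pos [ 0.5391 -0.0415  0.2211] F [ 2.0093 -0.7156 -1.0781] w 0.0351177150788209
shift [-0.0245  0.3976  0.0203] rot [-0.0022  0.0039 -0.0034]
```

>>> carry_out(xyz=[[-0.0025, 0.04, 0], [-0.005, 0.08, 0], [-0.0075, 0.12, 0.005], [-0.01, 0.16, 0.01], [-0.0125, 0.2, 0.015]], angular=[[-0.002, 0.004, -0.003], [-0.002, 0.004, -0.003], [-0.002, 0.004, -0.003], [-0.002, 0.004, -0.003], [-0.002, 0.004, -0.003]], jaw=[0.8, 0.8, 0.8, 0.8, 0.8])

```text
clock: 11.22
tcp_pos: [0.5516, 0.1607, 0.2054]
tcp_rot: [-0.001, 0.0, 1.0, 0.0]
force: [0.7, -0.1, -2.4]
gripper_width: 0.0351
```

>>> carry_out(xyz=[[-0.0025, 0.04, 0.01], [-0.005, 0.08, 0.02], [-0.0075, 0.12, 0.03], [-0.01, 0.16, 0.04], [-0.0125, 0.19, 0.05]], angular=[[0, 0, 0], [0, 0, 0], [0, 0, 0], [0, 0, 0], [0, 0, 0]], jaw=[0.8, 0.8, 0.8, 0.8, 0.8])

```text
clock: 11.63
tcp_pos: [0.5629, 0.3536, 0.154]
tcp_rot: [-0.001, -0.001, 1.0, -0.0]
force: [0.8, -0.3, -2.6]
gripper_width: 0.0352
```

```bash
python3 -c "
from go import *
for i in range(5): ctrl.camera('top')
s=ctrl.camera('scene');t=ctrl.camera('top')
go(.565,.356,.10)
print(cam('scene')[2],proj('scene',[.565,.356,.1]))
cv2.imwrite('pics/e_s.png',s);cv2.imwrite('pics/e_t.png',t)
s=s[200:350,130:330];t=t[130:280,110:310]
cv2.imwrite('pics/e1.png',cv2.resize(np.hstack([s,t]),None,fx=2,fy=2,interpolation=cv2.INTER_CUBIC))
"
```

```text
t 11.9833 pos [0.5643 0.3499 0.1562] F [-0.7707 -0.1079 -0.7131] w 0.035076801249308454
shift [-0.0008  0.0061  0.0562] rot [ 0.0006 -0.0006 -0.0008]
[0.0115 0.6104 0.7168] [[205.2828 272.2481]]
```

View pics/e1.png

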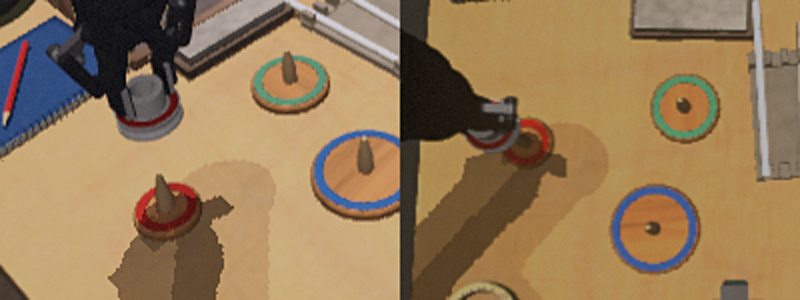

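The small wheel is held level above the red stand (scene crop: wheel (150,105), post (163,195)). I'll check its offset from the ring numerically.

```bash
python3 -c "
from go import *
s=cv2.imread('pics/e_s.png')
b=(185,235,225,268)
m=mask(s,*RED,b)|mask(s,(0,150,50),(6,255,255),b)
print(circ('scene',m,.1526),(m>0).sum())"
```

```text
(array([0.562 , 0.3517]), np.float64(0.05434494697953285)) 100
```

>>> carry_out(xyz=[[-0.001, 0.003, 0], [-0.001, 0.006, 0.01], [-0.001, 0.006, 0.02], [-0.001, 0.006, 0.03], [-0.001, 0.006, 0.035]], angular=[[0, 0, 0], [0, 0, 0], [0, 0, 0], [0, 0, 0], [0, 0, 0]], jaw=[0.8, 0.8, 0.8, 0.8, 0.8])

```text
clock: 12.4
tcp_pos: [0.5644, 0.3552, 0.1182]
tcp_rot: [-0.002, 0.001, 1.0, -0.001]
force: [-1.2, 0.3, -1.9]
gripper_width: 0.0353
```

```bash
python3 -c "
from go import *
for i in range(5): ctrl.camera('top')
go(.565,.356,.0316)"
```

```text
t 12.65 pos [0.5655 0.356  0.1217] F [ 0.3692  0.4302 -1.501 ] w 0.03512976731444751
shift [ 0.0005 -0.      0.0901] rot [ 0.0008  0.0001 -0.0008]
```

>>> carry_out(xyz=[[0.0005, 0, 0.012], [0.0005, 0, 0.028], [0.0005, 0, 0.044], [0.0005, 0, 0.06], [0.0005, 0, 0.065]], angular=[[0, 0, 0], [0, 0, 0], [0, 0, 0], [0, 0, 0], [0, 0, 0]], jaw=[0.8, 0.8, 0.8, 0.8, 0.8])

```text
clock: 13.07
tcp_pos: [0.5637, 0.3552, 0.053]
tcp_rot: [-0.002, 0.001, 1.0, -0.001]
force: [0.2, 0.1, -1.4]
gripper_width: 0.0349
```

```bash
python3 -c "
from go import *
for i in range(5): ctrl.camera('top')
go(.565,.356,.0316)"
```

```text
t 13.3167 pos [0.5657 0.3565 0.0582] F [-0.7295 -0.3089 -1.4029] w 0.03490200741082377
shift [ 0.0007 -0.0005  0.0266] rot [ 0.0021  0.002  -0.0007]
```

>>> carry_out(xyz=[[0.0005, 0, 0.006], [0.0005, 0, 0.012], [0.0005, 0, 0.018], [0.0005, 0, 0.023], [0.0005, 0, 0.025]], angular=[[0, 0, 0], [0, 0, 0], [0, 0, 0], [0, 0, 0], [0, 0, 0]], jaw=[0.8, 0.8, 0.8, 0.8, 0.8])

```text
clock: 13.73
tcp_pos: [0.5646, 0.3561, 0.0317]
tcp_rot: [0.0, 0.0, 1.0, 0.0]
force: [-1.7, -1.1, 6.9]
gripper_width: 0.035
```

```bash
python3 -c "
from go import *
for i in range(5): ctrl.camera('top')
go(.565,.356,.0316)"
```

```text
t 13.9833 pos [0.5653 0.3566 0.0334] F [-0.0309  0.347  -1.2361] w 0.035061636107453775
shift [ 0.0003 -0.0006  0.0018] rot [ 0.0022  0.0023 -0.0006]
```

Contact with the foot at TCP 0.0317, as predicted. Release and retreat.

>>> carry_out(xyz=[[0, 0, 0.002], [0, 0, 0.002], [0, 0, 0.002], [0, 0, 0.002], [0, 0, 0.002]], angular=[[0, 0, 0], [0, 0, 0], [0, 0, 0], [0, 0, 0], [0, 0, 0]], jaw=[0.8, 0.55, 0.5, 0.4, 0.3])

```text
clock: 14.4
tcp_pos: [0.5655, 0.3567, 0.0317]
tcp_rot: [0.001, 0.0, 1.0, 0.001]
force: [-0.2, 0.3, 0.4]
gripper_width: 0.0591
```

>>> carry_out(xyz=[[0, 0, -0.005], [0, 0, -0.03], [0, 0, -0.07], [0, 0, -0.11], [0, 0, -0.15]], angular=[[0, 0, 0], [0, 0, 0], [0, 0, 0], [0, 0, 0], [0, 0, 0]], jaw=[0.3, 0.3, 0.3, 0.3, 0.3])

```text
clock: 14.82
tcp_pos: [0.5649, 0.356, 0.184]
tcp_rot: [0.002, 0.0, 1.0, 0.001]
force: [0.6, 1.2, 0.3]
gripper_width: 0.06
```

>>> carry_out(xyz=[[0, -0.04, -0.01], [0, -0.08, -0.02], [0, -0.12, -0.03], [0.005, -0.16, -0.03], [0.01, -0.2, -0.03]], angular=[[0, 0, 0], [0, 0, 0], [0, 0, 0], [0, 0, 0], [0, 0, 0]], jaw=[0.3, 0.3, 0.3, 0.3, 0.3])

```text
clock: 15.23
tcp_pos: [0.5546, 0.1542, 0.2151]
tcp_rot: [0.003, 0.0, 1.0, 0.002]
force: [0.9, -0.1, -0.2]
gripper_width: 0.0595
```

```bash
python3 -c "
from go import *
s=ctrl.camera('scene');t=ctrl.camera('top')
go(.5385,-.312,.16)
for n,im,b in(('scene',s,(185,275,240,322)),('top',t,(150,180,195,220))):
  m=mask(im,*RED,b)|mask(im,(0,150,60),(6,255,255),b)
  print(n,circ(n,m,.028),(m>0).sum())
cv2.imwrite('pics/e_s2.png',s);cv2.imwrite('pics/e_t2.png',t)
m=mask(s,*GRN,(397,125,434,160)); print(circ('scene',m,.076),circ('top',mask(t,*GRN,(400,170,465,240)),.076))"
```

```text
t 15.3333 pos [0.5546 0.1515 0.2159] F [-0.5151  0.8726 -0.0317] w 0.05961320787997615
shift [ 0.0143 -0.4638  0.0544] rot [ 0.0031  0.0059 -0.0047]
scene (array([0.5638, 0.3568]), np.float64(0.05510357148098621)) 144
top (array([0.5643, 0.3536]), np.float64(0.047177303279544856)) 45
(array([ 0.5368, -0.3114]), np.float64(0.0755089804527297)) (array([ 0.5395, -0.3137]), np.float64(0.07827213771478489))
```

The small wheel's ring fits at the red stand's centre in the scene camera (0.5638, 0.3568 against 0.564, 0.357). Back for the medium wheel.

>>> carry_out(xyz=[[0, -0.04, 0], [0.002, -0.08, 0], [0.004, -0.12, 0], [0.006, -0.16, 0], [0.008, -0.2, 0]], angular=[[0.003, 0.006, -0.005], [0.003, 0.006, -0.005], [0.003, 0.006, -0.005], [0.003, 0.006, -0.005], [0.003, 0.006, -0.005]], jaw=[0.3, 0.3, 0.3, 0.3, 0.3])

```text
clock: 15.75
tcp_pos: [0.5454, -0.0499, 0.2161]
tcp_rot: [0.001, -0.001, 1.0, 0.0]
force: [0.2, 0.1, 0.9]
gripper_width: 0.0599
```

>>> carry_out(xyz=[[0.002, -0.04, 0], [0.004, -0.08, 0], [0.006, -0.12, 0], [0.007, -0.16, 0.01], [0.007, -0.2, 0.02]], angular=[[0, 0, 0], [0, 0, 0], [0, 0, 0], [0, 0, 0], [0, 0, 0]], jaw=[0.3, 0.3, 0.3, 0.3, 0.3])

```text
clock: 16.17
tcp_pos: [0.5387, -0.2518, 0.1974]
tcp_rot: [0.002, -0.001, 1.0, -0.0]
force: [1.6, -0.4, 0.7]
gripper_width: 0.06
```

```bash
python3 -c "
from go import *
for i in range(3): ctrl.camera('top')
go(.5387,-.312,.0796)"
```

```text
t 16.3167 pos [ 0.5377 -0.2522  0.1947] F [-0.4216  1.0077  0.719 ] w 0.05978347220503298
shift [-0.0013 -0.0599  0.1151] rot [ 0.0007 -0.0013 -0.0033]
```

>>> carry_out(xyz=[[-0.001, -0.03, 0], [-0.001, -0.055, 0], [-0.001, -0.06, 0.02], [-0.001, -0.06, 0.045], [-0.001, -0.06, 0.06]], angular=[[0, 0, -0.003], [0, 0, -0.003], [0, 0, -0.003], [0, 0, -0.003], [0, 0, -0.003]], jaw=[0.3, 0.3, 0.3, 0.3, 0.3])

```text
clock: 16.73
tcp_pos: [0.5385, -0.3112, 0.1329]
tcp_rot: [-0.001, 0.0, 1.0, 0.001]
force: [-0.5, 0.0, -0.9]
gripper_width: 0.0598
```

```bash
python3 -c "
from go import *
for i in range(5): ctrl.camera('top')
go(.5387,-.312,.0796)"
```

```text
t 16.9833 pos [ 0.5395 -0.3118  0.1369] F [ 1.2279 -0.1532  0.1062] w 0.05991267374286773
shift [ 0.0008 -0.0001  0.0573] rot [-0.0008  0.0012  0.001 ]
```

>>> carry_out(xyz=[[0.0005, 0, 0.015], [0.0005, 0, 0.03], [0.0005, 0, 0.043], [0.0005, 0, 0.051], [0.0005, 0, 0.055]], angular=[[0, 0, 0], [0, 0, 0], [0, 0, 0], [0, 0, 0], [0, 0, 0]], jaw=[0.3, 0.3, 0.3, 0.3, 0.3])

```text
clock: 17.4
tcp_pos: [0.5389, -0.3116, 0.0812]
tcp_rot: [0.0, -0.001, 1.0, -0.0]
force: [0.2, -0.3, -0.1]
gripper_width: 0.0598
```

```bash
python3 -c "
from go import *
for i in range(5): ctrl.camera('top')
go(.5387,-.312,.0796)"
```

```text
t 17.65 pos [ 0.5395 -0.3121  0.083 ] F [ 0.2585 -0.0105  0.3191] w 0.05965045513762198
shift [0.0008 0.0001 0.0034] rot [-0.0016  0.0025  0.0011]
```

>>> carry_out(xyz=[[0.0005, 0, 0.002], [0.0005, 0, 0.004], [0.0005, 0, 0.004], [0.0005, 0, 0.004], [0.0005, 0, 0.004]], angular=[[-0.001, 0.002, 0], [-0.001, 0.002, 0], [-0.001, 0.002, 0], [-0.001, 0.002, 0], [-0.001, 0.002, 0]], jaw=[0.3, 0.3, 0.35, 0.45, 0.5])

```text
clock: 18.07
tcp_pos: [0.539, -0.3122, 0.079]
tcp_rot: [0.0, -0.001, 1.0, -0.0]
force: [0.0, 0.1, 0.5]
gripper_width: 0.0429
```

>>> carry_out(xyz=[[0, 0, 0], [0, 0, 0], [0, 0, 0], [0, 0, 0], [0, 0, 0]], angular=[[0, 0, 0], [0, 0, 0], [0, 0, 0], [0, 0, 0], [0, 0, 0]], jaw=[0.55, 0.6, 0.8, 0.8, 0.8], force=70)

```text
clock: 18.48
tcp_pos: [0.5392, -0.3124, 0.0797]
tcp_rot: [0.001, -0.001, 1.0, -0.001]
force: [-1.3, -0.2, 4.9]
gripper_width: 0.0355
```

```bash
python3 -c "
from go import *
for i in range(3): ctrl.camera('top')
go(.6105,.1507,.2)"
```

```text
t 18.6333 pos [ 0.5392 -0.3123  0.0797] F [-1.247   0.5548  4.8613] w 0.03605763501518828
shift [-0.0719  0.4628 -0.1208] rot [-0.0011  0.0012  0.0012]
```

>>> carry_out(xyz=[[0, 0, -0.01], [0, 0, -0.04], [0, 0, -0.075], [0, 0.02, -0.1], [0, 0.055, -0.11]], angular=[[0, 0, 0], [0, 0, 0], [0, 0, 0], [0, 0, 0], [0, 0, 0]], jaw=[0.8, 0.8, 0.8, 0.8, 0.8])

```text
clock: 19.05
tcp_pos: [0.5395, -0.2592, 0.1936]
tcp_rot: [0.002, 0.001, 1.0, -0.002]
force: [1.8, 2.0, -1.4]
gripper_width: 0.0355
```

>>> carry_out(xyz=[[-0.006, 0.04, 0], [-0.012, 0.08, 0], [-0.018, 0.12, 0], [-0.024, 0.16, 0], [-0.03, 0.2, 0]], angular=[[0, 0, 0], [0, 0, 0], [0, 0, 0], [0, 0, 0], [0, 0, 0]], jaw=[0.8, 0.8, 0.8, 0.8, 0.8])

```text
clock: 19.47
tcp_pos: [0.5695, -0.0571, 0.1925]
tcp_rot: [0.002, 0.001, 1.0, -0.001]
force: [1.4, -0.5, -3.0]
gripper_width: 0.0356
```

```bash
python3 -c "
from go import *
go(.6105,.1507,.14)"
```

```text
t 19.4667 pos [ 0.5695 -0.0571  0.1925] F [ 1.3947 -0.5025 -3.0478] w 0.035558996428981964
shift [-0.0403  0.208   0.0521] rot [-0.0026  0.0037 -0.0026]
```

>>> carry_out(xyz=[[-0.008, 0.04, 0], [-0.016, 0.08, 0.005], [-0.024, 0.12, 0.01], [-0.032, 0.16, 0.02], [-0.039, 0.195, 0.03]], angular=[[-0.002, 0.004, -0.003], [-0.002, 0.004, -0.003], [-0.002, 0.004, -0.003], [-0.002, 0.004, -0.003], [-0.002, 0.004, -0.003]], jaw=[0.8, 0.8, 0.8, 0.8, 0.8])

```text
clock: 19.88
tcp_pos: [0.6087, 0.1406, 0.1614]
tcp_rot: [-0.001, -0.001, 1.0, 0.0]
force: [0.7, -0.4, -3.3]
gripper_width: 0.0358
```

```bash
python3 -c "
from go import *
for i in range(5): ctrl.camera('top')
go(.6105,.1507,.11)"
```

```text
t 20.1333 pos [0.6087 0.1378 0.1615] F [ 0.8167 -0.1278 -2.3554] w 0.03582850123406744
shift [-0.0019  0.013   0.0515] rot [-0.0013 -0.0018  0.001 ]
```

>>> carry_out(xyz=[[-0.002, 0.007, 0], [-0.002, 0.013, 0.01], [-0.002, 0.013, 0.025], [-0.002, 0.013, 0.035], [-0.002, 0.013, 0.04]], angular=[[-0.001, -0.002, 0.001], [-0.001, -0.002, 0.001], [-0.001, -0.002, 0.001], [-0.001, -0.002, 0.001], [-0.001, -0.002, 0.001]], jaw=[0.8, 0.8, 0.8, 0.8, 0.8])

```text
clock: 20.55
tcp_pos: [0.6097, 0.1502, 0.119]
tcp_rot: [-0.001, 0.0, 1.0, -0.0]
force: [-0.1, -0.3, -2.7]
gripper_width: 0.0358
```

```bash
python3 -c "
from go import *
for i in range(5): ctrl.camera('top')
s=ctrl.camera('scene')
go(.6105,.1507,.0317)
z=ctrl.observe()['tcp_pos'][2]-.0197+.016
u=proj('scene',[.6105,.1507,z])[0].astype(int);print(u)
m=mask(s,*GRN,(u[0]-30,u[1]-25,u[0]+30,u[1]+20));print(circ('scene',m,z),(m>0).sum())
c=s[180:280,220:345];cv2.imwrite('pics/f1.png',cv2.resize(c,None,fx=4,fy=4,interpolation=cv2.INTER_CUBIC))"
```

```text
t 20.85 pos [0.6111 0.1507 0.1226] F [ 0.8389  0.3191 -1.3009] w 0.035985740618936585
shift [ 0.0008 -0.      0.0909] rot [ 0.0002  0.0018 -0.0001]
[270 203]
(array([0.6096, 0.1515]), np.float64(0.07742371373783039)) 126
```

View pics/f1.png

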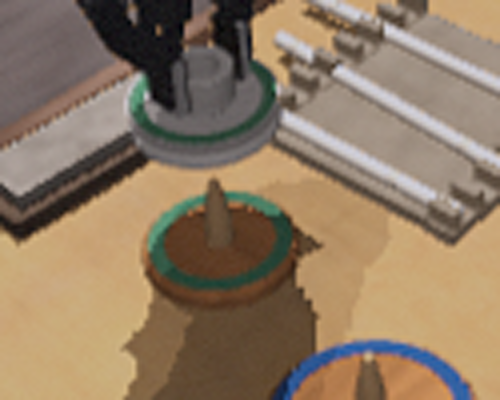

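The wheel, level at crop (205,105), is centred over the green post at (217,215), and the scene fits of wheel and stand coincide. Descending.

>>> carry_out(xyz=[[0.0005, 0, 0.012], [0.0005, 0, 0.028], [0.0005, 0, 0.044], [0.0005, 0, 0.06], [0.0005, 0, 0.068]], angular=[[0, 0, 0], [0, 0, 0], [0, 0, 0], [0, 0, 0], [0, 0, 0]], jaw=[0.8, 0.8, 0.8, 0.8, 0.8])

```text
clock: 21.27
tcp_pos: [0.6096, 0.1504, 0.0517]
tcp_rot: [-0.001, 0.0, 1.0, -0.0]
force: [-0.5, 0.5, -3.7]
gripper_width: 0.0361
```

```bash
python3 -c "
from go import *
for i in range(5): ctrl.camera('top')
go(.6105,.1507,.0317)"
```

```text
t 21.5167 pos [0.6115 0.1509 0.056 ] F [ 0.0693 -0.2018 -1.7764] w 0.035582285577979024
shift [ 0.0011 -0.0002  0.0242] rot [ 0.0007  0.0037 -0.    ]
```

>>> carry_out(xyz=[[0.001, 0, 0.006], [0.001, 0, 0.012], [0.001, 0, 0.018], [0.001, 0, 0.022], [0.001, 0, 0.024]], angular=[[0, 0.003, 0], [0, 0.003, 0], [0, 0.003, 0], [0, 0.003, 0], [0, 0.003, 0]], jaw=[0.8, 0.8, 0.8, 0.8, 0.8])

```text
clock: 21.93
tcp_pos: [0.6104, 0.1508, 0.0318]
tcp_rot: [0.0, -0.0, 1.0, -0.0]
force: [-4.9, -0.7, 7.0]
gripper_width: 0.036
```

```bash
python3 -c "
from go import *
for i in range(5): ctrl.camera('top')
go(.6105,.1507,.0317)"
```

```text
t 22.1833 pos [0.6106 0.1509 0.0319] F [-0.4491  0.3757 -1.8777] w 0.03579690209342653
shift [ 0.0001 -0.0002  0.0002] rot [ 0.0007  0.0008 -0.    ]
```

Seated. Release and go back for the large wheel.

>>> carry_out(xyz=[[0, 0, 0], [0, 0, 0], [0, 0, 0], [0, 0, 0], [0, 0, 0]], angular=[[0, 0, 0], [0, 0, 0], [0, 0, 0], [0, 0, 0], [0, 0, 0]], jaw=[0.7, 0.55, 0.5, 0.4, 0.3])

```text
clock: 22.6
tcp_pos: [0.6109, 0.151, 0.0324]
tcp_rot: [0.001, 0.0, 1.0, 0.0]
force: [-0.2, 0.2, -0.2]
gripper_width: 0.0594
```

>>> carry_out(xyz=[[0, 0, -0.005], [0, 0, -0.03], [0, 0, -0.07], [0, 0, -0.11], [0, 0, -0.15]], angular=[[0, 0, 0], [0, 0, 0], [0, 0, 0], [0, 0, 0], [0, 0, 0]], jaw=[0.3, 0.3, 0.3, 0.3, 0.3])

```text
clock: 23.02
tcp_pos: [0.6105, 0.1506, 0.1848]
tcp_rot: [0.001, -0.0, 1.0, 0.0]
force: [-0.0, 1.0, -0.2]
gripper_width: 0.0596
```

>>> carry_out(xyz=[[0.007, -0.04, 0], [0.014, -0.08, 0], [0.021, -0.12, 0], [0.028, -0.16, 0], [0.035, -0.2, 0]], angular=[[0, 0, 0], [0, 0, 0], [0, 0, 0], [0, 0, 0], [0, 0, 0]], jaw=[0.3, 0.3, 0.3, 0.3, 0.3])

```text
clock: 23.43
tcp_pos: [0.575, -0.0511, 0.1856]
tcp_rot: [0.002, -0.0, 1.0, 0.0]
force: [0.6, 0.6, -0.9]
gripper_width: 0.0595
```

```bash
python3 -c "
from go import *
s=ctrl.camera('scene');t=ctrl.camera('top')
go(.5387,-.312,.16)
print('med',circ('scene',mask(s,*GRN,(245,215,305,262)),.028),circ('top',mask(t,*GRN,(225,155,280,210)),.028))
print('large',circ('scene',mask(s,*BLU,(385,140,445,178)),.038),circ('top',mask(t,*BLU,(395,170,470,245)),.038))
b=(185,275,240,322);m=mask(s,*RED,b)|mask(s,(0,150,60),(6,255,255),b);print('small',circ('scene',m,.028))"
```

```text
t 23.5333 pos [ 0.5747 -0.0541  0.1861] F [0.2149 0.5136 0.058 ] w 0.05947339488332366
shift [ 0.0348 -0.258   0.026 ] rot [-0.0002  0.0038 -0.005 ]Traceback (most recent call last):
  File "<string>", line 5, in <module>
    print('med',circ('scene',mask(s,*GRN,(245,215,305,262)),.028),circ('top',mask(t,*GRN,(225,155,280,210)),.028))
                                                                  ~~~~^^^^^^^^^^^^^^^^^^^^^^^^^^^^^^^^^^^^^^^^^^^
  File "h.py", line 21, in circ
    c=max(cv2.findContours(cv2.morphologyEx(m,cv2.MORPH_CLOSE,np.ones((5,5))),cv2.RETR_EXTERNAL,cv2.CHAIN_APPROX_NONE)[0],key=cv2.contourArea)
ValueError: max() iterable argument is empty
```

```bash
python3 -c "
from go import *
s=ctrl.camera('scene')
print('med',circ('scene',mask(s,*GRN,(245,215,305,262)),.028))
print('large',circ('scene',mask(s,*BLU,(385,140,445,178)),.038))
b=(185,275,240,322);m=mask(s,*RED,b)|mask(s,(0,150,60),(6,255,255),b);print('small',circ('scene',m,.028))
go(.5387,-.312,.16)"
```

```text
med (array([0.6089, 0.1518]), np.float64(0.07714510423838868))
large (array([ 0.5359, -0.3117]), np.float64(0.09876083412744491))
small (array([0.564 , 0.3565]), np.float64(0.05578335700243232))
t 23.5833 pos [ 0.5752 -0.052   0.1858] F [ 0.9099  0.3096 -0.0119] w 0.059433568171179556
shift [ 0.0356 -0.2601  0.0255] rot [ 0.0006  0.0039 -0.0039]
```

>>> carry_out(xyz=[[0.006, -0.04, 0], [0.012, -0.08, 0], [0.018, -0.12, 0], [0.024, -0.16, 0], [0.03, -0.2, 0]], angular=[[0, 0.004, -0.005], [0, 0.004, -0.005], [0, 0.004, -0.005], [0, 0.004, -0.005], [0, 0.004, -0.005]], jaw=[0.3, 0.3, 0.3, 0.3, 0.3])

```text
clock: 24.0
tcp_pos: [0.5445, -0.2527, 0.1862]
tcp_rot: [0.0, -0.001, 1.0, 0.0]
force: [1.0, 0.2, 0.6]
gripper_width: 0.0597
```

```bash
python3 -c "
from go import *
for i in range(4): ctrl.camera('top')
go(.5387,-.312,.0416)"
```

```text
t 24.2 pos [ 0.5445 -0.2522  0.1855] F [ 0.069   0.2188 -0.4921] w 0.05952930597294576
shift [ 0.0057 -0.0599  0.1439] rot [ 0.0008 -0.0003 -0.0003]
```

>>> carry_out(xyz=[[0.003, -0.03, 0], [0.0055, -0.055, 0], [0.0055, -0.06, 0.02], [0.0055, -0.06, 0.055], [0.0055, -0.06, 0.075]], angular=[[0, 0, 0], [0, 0, 0], [0, 0, 0], [0, 0, 0], [0, 0, 0]], jaw=[0.3, 0.3, 0.3, 0.3, 0.3])

```text
clock: 24.62
tcp_pos: [0.5391, -0.3102, 0.1076]
tcp_rot: [-0.001, -0.0, 1.0, 0.001]
force: [-1.0, 0.3, -1.2]
gripper_width: 0.0597
```

```bash
python3 -c "
from go import *
for i in range(5): ctrl.camera('top')
go(.5387,-.312,.0416)"
```

```text
t 24.8667 pos [ 0.5404 -0.3116  0.1129] F [ 0.5336 -0.3431  0.6905] w 0.05965362057031863
shift [ 0.0018 -0.0003  0.0713] rot [-0.0009  0.0022  0.0016]
```

>>> carry_out(xyz=[[0.0015, 0, 0.018], [0.0015, 0, 0.036], [0.0015, 0, 0.052], [0.0015, 0, 0.062], [0.0015, 0, 0.066]], angular=[[0, 0, 0], [0, 0, 0], [0, 0, 0], [0, 0, 0], [0, 0, 0]], jaw=[0.3, 0.3, 0.3, 0.3, 0.3])

```text
clock: 25.28
tcp_pos: [0.5394, -0.3113, 0.047]
tcp_rot: [0.001, -0.001, 1.0, -0.0]
force: [-0.7, 0.6, -0.1]
gripper_width: 0.0596
```

```bash
python3 -c "
from go import *
for i in range(5): ctrl.camera('top')
go(.5387,-.312,.0416)"
```

```text
t 25.5333 pos [ 0.5399 -0.312   0.0487] F [-0.9581  0.0362  0.2558] w 0.060261023520779514
shift [0.0012 0.     0.0071] rot [-0.002   0.0045  0.0019]
```

>>> carry_out(xyz=[[0.001, 0, 0.002], [0.001, 0, 0.004], [0.001, 0, 0.006], [0.001, 0, 0.007], [0.001, 0, 0.007]], angular=[[-0.002, 0.004, 0.002], [-0.002, 0.004, 0.002], [-0.002, 0.004, 0.002], [-0.002, 0.004, 0.002], [-0.002, 0.004, 0.002]], jaw=[0.3, 0.3, 0.3, 0.4, 0.5])

```text
clock: 25.95
tcp_pos: [0.5387, -0.312, 0.0412]
tcp_rot: [-0.0, 0.0, 1.0, 0.0]
force: [0.6, -0.2, 0.6]
gripper_width: 0.043
```

>>> carry_out(xyz=[[0, 0, 0], [0, 0, 0], [0, 0, 0], [0, 0, 0], [0, 0, 0]], angular=[[0, 0, 0], [0, 0, 0], [0, 0, 0], [0, 0, 0], [0, 0, 0]], jaw=[0.55, 0.6, 0.8, 0.8, 0.8], force=80)

```text
clock: 26.37
tcp_pos: [0.5389, -0.3125, 0.042]
tcp_rot: [0.0, 0.0, 1.0, -0.0]
force: [-0.5, -2.7, 4.1]
gripper_width: 0.0342
```

```bash
python3 -c "
from go import *
for i in range(3): ctrl.camera('top')
go(.4523,.187,.2)"
```

```text
t 26.5167 pos [ 0.5389 -0.3125  0.042 ] F [-1.4552 -3.6352  5.1751] w 0.034165393448194664
shift [ 0.0866  0.4994 -0.1585] rot [-0.0008  0.0006 -0.0003]
```

>>> carry_out(xyz=[[0, 0, -0.01], [0, 0, -0.04], [0, 0, -0.08], [0, 0, -0.12], [0, 0, -0.155]], angular=[[0, 0, 0], [0, 0, 0], [0, 0, 0], [0, 0, 0], [0, 0, 0]], jaw=[0.8, 0.8, 0.8, 0.8, 0.8])

```text
clock: 26.93
tcp_pos: [0.5384, -0.3113, 0.1983]
tcp_rot: [-0.0, -0.0, 1.0, 0.001]
force: [1.0, -0.5, -2.1]
gripper_width: 0.034
```

>>> carry_out(xyz=[[0, 0.02, -0.01], [0, 0.055, -0.02], [0.006, 0.095, -0.02], [0.012, 0.135, -0.02], [0.02, 0.175, -0.02]], angular=[[0, 0, 0], [0, 0, 0], [0, 0, 0], [0, 0, 0], [0, 0, 0]], jaw=[0.8, 0.8, 0.8, 0.8, 0.8])

```text
clock: 27.35
tcp_pos: [0.5172, -0.1337, 0.2169]
tcp_rot: [-0.002, -0.0, 1.0, 0.002]
force: [0.4, 1.2, -2.7]
gripper_width: 0.0338
```

```bash
python3 -c "
from go import *
go(.4523,.187,.2)"
```

```text
t 27.35 pos [ 0.5172 -0.1337  0.2169] F [ 0.359   1.1955 -2.6571] w 0.033751981480517876
shift [0.0648 0.3207 0.0182] rot [ 0.0035 -0.0034  0.0003]
```

>>> carry_out(xyz=[[0.008, 0.04, 0], [0.016, 0.08, 0], [0.024, 0.12, 0], [0.032, 0.16, 0], [0.04, 0.2, 0]], angular=[[0.003, -0.003, 0], [0.003, -0.003, 0], [0.003, -0.003, 0], [0.003, -0.003, 0], [0.003, -0.003, 0]], jaw=[0.8, 0.8, 0.8, 0.8, 0.8])

```text
clock: 27.77
tcp_pos: [0.4753, 0.0687, 0.2166]
tcp_rot: [-0.002, -0.001, 1.0, 0.001]
force: [1.3, -0.3, -2.1]
gripper_width: 0.034
```

>>> carry_out(xyz=[[0.008, 0.04, 0.005], [0.016, 0.075, 0.015], [0.022, 0.1, 0.03], [0.025, 0.115, 0.045], [0.025, 0.118, 0.055]], angular=[[0, 0, 0], [0, 0, 0], [0, 0, 0], [0, 0, 0], [0, 0, 0]], jaw=[0.8, 0.8, 0.8, 0.8, 0.8])

```text
clock: 28.18
tcp_pos: [0.4475, 0.1893, 0.1588]
tcp_rot: [-0.004, -0.002, 1.0, 0.001]
force: [-0.2, -0.9, -3.8]
gripper_width: 0.034
```

```bash
python3 -c "
from go import *
for i in range(5): ctrl.camera('top')
go(.4523,.187,.12)"
```

```text
t 28.4333 pos [0.4503 0.1861 0.1627] F [ 0.1312 -0.0121 -2.804 ] w 0.03412392973885014
shift [-0.0021  0.0008  0.0426] rot [ 0.0018 -0.0027  0.0002]
```

>>> carry_out(xyz=[[-0.002, 0.001, 0.005], [-0.002, 0.001, 0.015], [-0.002, 0.001, 0.028], [-0.002, 0.001, 0.038], [-0.002, 0.001, 0.042]], angular=[[0.002, -0.003, 0], [0.002, -0.003, 0], [0.002, -0.003, 0], [0.002, -0.003, 0], [0.002, -0.003, 0]], jaw=[0.8, 0.8, 0.8, 0.8, 0.8])

```text
clock: 28.85
tcp_pos: [0.4511, 0.1863, 0.1175]
tcp_rot: [-0.002, 0.0, 1.0, -0.001]
force: [-0.2, -0.0, -3.5]
gripper_width: 0.0341
```

```bash
python3 -c "
from go import *
for i in range(5): ctrl.camera('top')
s=ctrl.camera('scene')
go(.4523,.187,.032)
z=ctrl.observe()['tcp_pos'][2]-.020+.016
u=proj('scene',[.4523,.187,z])[0].astype(int);print(u)
m=mask(s,*BLU,(u[0]-38,u[1]-28,u[0]+38,u[1]+22));print(circ('scene',m,z),(m>0).sum())
c=s[200:320,250:375];cv2.imwrite('pics/g1.png',cv2.resize(c,None,fx=4,fy=4,interpolation=cv2.INTER_CUBIC))"
```

```text
t 29.15 pos [0.4525 0.1873 0.1213] F [-0.0844 -0.3277 -3.3542] w 0.03401126426730785
shift [ 0.0003 -0.0003  0.0893] rot [0.0002 0.0013 0.0003]
[310 246]
(array([0.4511, 0.1887]), np.float64(0.10144319008561951)) 287
```

View pics/g1.png

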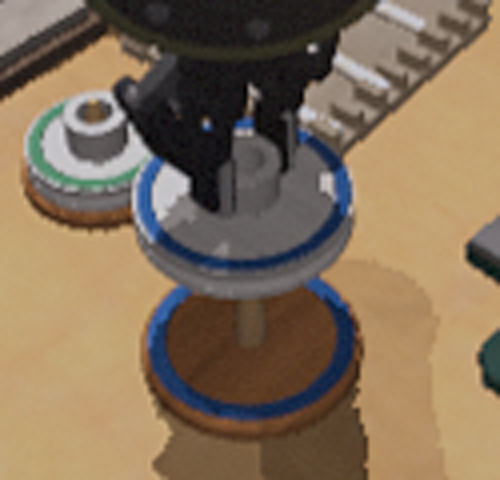

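The large wheel is level over the blue stand (crop centre (243,200), foot (252,350)); the scene fit (0.4511, 0.1887) is close to the stand's (0.4514, 0.188). The medium wheel is seated at (95,150). Descending.

>>> carry_out(xyz=[[0, 0, 0.012], [0, 0, 0.028], [0, 0, 0.044], [0, 0, 0.06], [0, 0, 0.067]], angular=[[0, 0, 0], [0, 0, 0], [0, 0, 0], [0, 0, 0], [0, 0, 0]], jaw=[0.8, 0.8, 0.8, 0.8, 0.8])

```text
clock: 29.57
tcp_pos: [0.4514, 0.1867, 0.0514]
tcp_rot: [-0.001, -0.0, 1.0, -0.001]
force: [0.2, -0.7, -4.0]
gripper_width: 0.0337
```

```bash
python3 -c "
from go import *
for i in range(5): ctrl.camera('top')
go(.4523,.187,.032)"
```

```text
t 29.8167 pos [0.4533 0.1878 0.0555] F [ 0.2566  0.2681 -2.8936] w 0.03403160978870049
shift [ 0.001  -0.0008  0.0235] rot [0.0011 0.003  0.0006]
```

>>> carry_out(xyz=[[0.001, -0.001, 0.006], [0.001, -0.001, 0.012], [0.001, -0.001, 0.018], [0.001, -0.001, 0.022], [0.001, -0.001, 0.024]], angular=[[0, 0.003, 0], [0, 0.003, 0], [0, 0.003, 0], [0, 0.003, 0], [0, 0.003, 0]], jaw=[0.8, 0.8, 0.8, 0.8, 0.8])

```text
clock: 30.23
tcp_pos: [0.4521, 0.1865, 0.0319]
tcp_rot: [-0.0, -0.0, 1.0, 0.0]
force: [-10.7, -1.2, 14.9]
gripper_width: 0.0342
```

```bash
python3 -c "
from go import *
for i in range(5): ctrl.camera('top')
go(.4523,.187,.032)"
```

```text
t 30.4833 pos [0.4523 0.1866 0.032 ] F [-4.4223 -2.3225  3.314 ] w 0.03422684463168602
shift [ 0.      0.0004 -0.    ] rot [ 0.0007 -0.      0.0007]
```

Contact at 0.032 as expected. Release, lift and move clear.

>>> carry_out(xyz=[[0, 0, 0], [0, 0, 0], [0, 0, 0], [0, 0, 0], [0, 0, 0]], angular=[[0, 0, 0], [0, 0, 0], [0, 0, 0], [0, 0, 0], [0, 0, 0]], jaw=[0.7, 0.55, 0.5, 0.4, 0.3])

```text
clock: 30.9
tcp_pos: [0.4526, 0.1868, 0.0321]
tcp_rot: [0.0, -0.0, 1.0, 0.001]
force: [0.7, 0.2, -0.1]
gripper_width: 0.0598
```

>>> carry_out(xyz=[[0, 0, -0.005], [0, 0, -0.03], [0, 0, -0.07], [0, 0, -0.11], [0, 0, -0.15]], angular=[[0, 0, 0], [0, 0, 0], [0, 0, 0], [0, 0, 0], [0, 0, 0]], jaw=[0.3, 0.3, 0.3, 0.3, 0.3])

```text
clock: 31.32
tcp_pos: [0.4523, 0.1863, 0.1843]
tcp_rot: [0.0, -0.0, 1.0, 0.0]
force: [0.3, 0.3, 0.1]
gripper_width: 0.0596
```

>>> carry_out(xyz=[[0, -0.03, -0.02], [0, -0.07, -0.04], [0, -0.11, -0.05], [0, -0.15, -0.05], [0, -0.16, -0.05]], angular=[[0, 0, 0], [0, 0, 0], [0, 0, 0], [0, 0, 0], [0, 0, 0]], jaw=[0.3, 0.3, 0.3, 0.3, 0.3])

```text
clock: 31.73
tcp_pos: [0.4525, 0.0224, 0.2366]
tcp_rot: [0.002, 0.001, 1.0, 0.001]
force: [0.6, 0.5, 0.0]
gripper_width: 0.0598
```

```bash
python3 -c "
from go import *
for i in range(6): ctrl.camera('top')
s=ctrl.camera('scene')
go(.45,.0,.24)
print('med',circ('scene',mask(s,*GRN,(245,215,305,262)),.028))
print('large',circ('scene',mask(s,*BLU,(275,250,350,312)),.028))
b=(185,275,240,322);m=mask(s,*RED,b)|mask(s,(0,150,60),(6,255,255),b);print('small',circ('scene',m,.028))
cv2.imwrite('pics/z.png',cv2.resize(s[100:330,170:470],None,fx=2.6,fy=2.6,interpolation=cv2.INTER_CUBIC))"
```

```text
t 32.0833 pos [0.4524 0.0271 0.234 ] F [ 0.1386  0.8573 -0.234 ] w 0.05956772050298078
shift [ 0.0025 -0.0271 -0.006 ] rot [0.0008 0.0006 0.002 ]
med (array([0.609 , 0.1518]), np.float64(0.07730621962839446))
large (array([0.4514, 0.1878]), np.float64(0.10190969714215796))
small (array([0.5638, 0.3568]), np.float64(0.05532882262239039))
```

View pics/z.png

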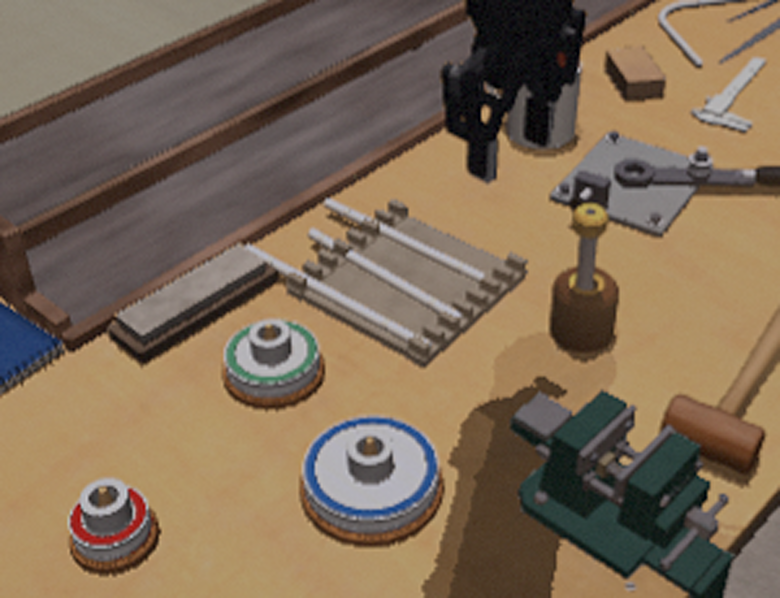

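All three wheels sit on their stands, at (108,515), (270,345) and (370,465). The pin stands in its holder at (590,215), and the mug is upright behind the gripper.

```bash
python3 -c "
from plant import ctrl
print(ctrl.finish_job())"
```

```text
the job is handed in; nothing more can be done
None
```

The bender is stripped and the job is handed in, at about 32 s of the 109 s allowed. I drew the king pin and stood it in its holder, then seated the small, medium and large wheels on their red, green and blue stands, in that order.

**Wheels:** in the last scene-camera check each wheel's centre lay within about 1 mm of the centre measured for its stand. Each one met its foot at the expected height, and the last picture shows them hub up with the post tips in the bores.

**King pin:** it reached the hole floor at the expected height. It stands upright in the last picture, but I checked that only by eye.

**Mug:** it was upright behind the gripper in the last picture, partly hidden. The arm never came near it, but I did not measure its position again.

**Disagreements:**
- The two cameras differ by a steady 2–3 mm, so I aimed at the average of both.
- The top camera's check of the small wheel was poor, with the ring mostly hidden by the arm. For the medium wheel it found nothing. The final checks therefore rest on the scene camera alone.
- The opening over the pin's 30 mm head read 26 mm, unexplained, but the grip held.

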